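Stand the loaded press weight on the sloping gluing stand

TASK

Press down the freshly glued round speaker grille on the sloping stand: stand the square weight bar on one end in the middle of the grille, square to the slope, and leave it standing there by itself. Both ends of the bar look alike but only one is loaded, and the bar stands on the slope only with its heavy end down, so lift it by the middle first and feel which end dips. Set it down by hand, not dropped, never let it topple on the stand, and leave the tin and the orange trim lever where they are.

Things in the scene. Friction and masses are not known exactly. Their poses are not given: they have to be found in the camera images.
- bar: press weight: square aluminium bar 130 x 44 x 44 mm, lying flat, a 15 mm black cap on both ends. Origin at its centre, x along its length. A 0.45 kg slug is fixed in one end (rest 0.12 kg): the centre of mass is about 35 mm from that end, so held at its middle it pulls down there, 0.17 N m: swings in a light grip, hardly in a firm one. Which end is random; looks and axes do not tell
- disc: round black speaker grille, 118 mm across, fixed on the stand's top. Origin at the centre of its underside; its flat face is 8 mm above. z square to the slope (22 degrees off vertical), x straight down the slope, y level. Heavy end down and square to the slope, the bar keeps standing on it; light end down it topples down the slope
- stand: fixed grey steel stand under the grille, 150 x 150 mm; its sloping top is 56 mm above the bench in the middle, 84 mm at the upper edge, 28 mm at the lower. Origin at the middle of its foot on the bench, z up, x level towards the lower edge. Two steel pins, 8 mm thick, stand 7 mm up just below the grille's lower rim
- tin: open metal tin with clips, 68 mm across, 48 mm high, origin at the centre of its underside; a bystander
- lever: orange trim lever lying flat, 195 x 28 x 9 mm, long along its y axis, origin at the centre of its underside; a bystander
Mind the look-alikes: they are no part of the job. Of the things like the bar, leave any that is blue; of the rest the larger one is meant.

How it is judged:
On the way, in this order (a step that is already met when the one before it is completed fails the run):
1. the bar is held in the gripper clear of the bench, its centre more than 60 mm up (height (world z) of bar above 0.06 m and contact force between the fingers and bar above 1 N and not (contact force between bar and stand above 0.2 N)), for 0.2 s.
2. the bar, still held, is set with its end on the grille, within 20 degrees of square to the slope (contact force between the fingers and bar above 0.5 N and contact force between bar and disc above 0.5 N and angle between the x axis of bar and the z axis of disc, either way round below 0.35 rad), for 0.04 s.
At the end, for the whole second after the job is handed in: The bar stands by itself, at rest, on one end on the round grille: its length within 0.1 rad of square to the slope, its end on the grille's face, and its middle within 27 mm of the grille's axis (angle between the x axis of bar and the z axis of disc, either way round below 0.1 rad and z of bar in the frame of disc between 0.068 and 0.078 m and linear speed of bar below 0.02 m/s and angular speed of bar below 0.2 rad/s and distance between bar and disc below 0.0778 m); the robot touches nothing.
It fails at once if the bar topples or lies on the stand (touches stand or grille more than 29 degrees off square to the slope) (contact force between bar and stand above 0.2 N and angle between the x axis of bar and the z axis of disc, either way round above 0.5 rad).
It fails at once if the tin is shifted by more than 30 mm (distance of tin from where it was at the start of the episode above 0.03 m).
It fails at once if the orange trim lever is shifted by more than 30 mm (distance of lever from where it was at the start of the episode above 0.03 m).
It also fails if it takes over 54 s, if anything falls off the work surface, if the arm or the gripper's body presses on something with over 40 N, if the wrist force passes 120 N, or if a joint passes its speed limit or range.

ROBOT

A 6-joint arm with a two-finger parallel gripper is mounted at the origin on a cart in front of the work surface, level with it; the furniture and walls round the work are solid. World frame = base frame: x ahead of the robot, y to its left, z up, the work surface at z = 0. Lengths are in m, angles in rad, forces in N, time in s.
With the tool pointing down it reaches from about 0.275 to 0.75 m from the base axis. Payload 10.2 kg.
Tool frame: the origin (TCP) lies on the centre line of the jaws, within the pads' length; the fingertips stand 11 mm ahead of it and the grasp point (between the pads) lies 8 mm behind it; z points along the fingers, y is the line along which they close (so a half turn about z gives the same grasp; the last joint's range is limited). The gripper opens to 88 mm and grips with 3 to 60 N. Pads are 18 mm wide; open, the fingers measure 123 mm over their backs; the gripper's body (75 mm by 187 mm) begins 45 mm behind the grasp point.
Start: joints at [1.05, 0.313, 1.498, -0, 1.331, -0.223], TCP at [0.154, 0.502, 0.211] pointing down, gripper open.
Joint ranges: [-2.94, 2.94], [-0.97, 2.17], [0.19, 2.56], [-1.23, 4.37], [0.02, 3.11], [-2.88, 2.88]. Speed limits (rad/s): [2.39, 2.39, 3.01, 3.14, 3.14, 3.14].

INTERFACE

Orientations are given as a rotation vector (axis times angle).
In Python, from plant import robot gives the robot as it stands. The module is installed in compiled form; this text tells all that it offers.
- The arm moves only by the shell command python3 -m pendant 'ROWS' [FORCE]. ROWS is JSON, a list of rows, each an object with "translation": the shift along the tool's x, y, z in cm, a list of three; "angular": the turn, a rotation vector about the tool's x, y, z in degrees, a list of three; "claw": the closure, from 0 (fully open) to 1 (shut). In form: [{"translation": [tx, ty, tz], "angular": [rx, ry, rz], "claw": claw}, ...]. A call has exactly 10 rows; each row is the pose to reach, as a shift and turn from the pose commanded when the call began, along the tool's axes at that moment; what a row does not reach only later rows make up. A row lasts 1/12 s, in which the tool goes at most 41.7 mm and 7.16 degrees, less where a joint would pass 70% of its speed; a pose out of reach is approached as far as the arm can. A call with a gripper value outside its range is refused whole. The fingers move at their own pace and stop on an object; FORCE is the grip in N (left out, the last holds). Time passes only in rows, so rows that repeat a pose let the fingers close, or fill a call up. It gives the time, the measured TCP pose, the force, the opening and the grip force at its end, in the units of the state.
- robot.sense(): the state, without advancing time (a new reading comes with each control period).
- robot.camera(name): name is "scene" or "top" or "wrist"; returns a dict with "pixels" (480x640x3 uint8, red, green, blue), "fx", "fy", "cx", "cy" (pixels), "T" (4x4, takes a point from camera to world coordinates). Camera axes: x right, y down, z forward; pixel columns grow to the right and rows downward; lengths in m; the calibration is good to about 2 mm. A picture is of the moment at which its call begins. There is no depth.
- robot.close_job(): hands the job in; it is judged then, once.
The state is a dict: "t": time; "qpos": joint angles; "dq": joint speeds; "tau": joint torques, N m; "tool_pos": TCP position; "ee_rot": TCP orientation; "ft_force": force on the tool from outside, world axes, zero at the start; "wrist_torque": the same for the moment, N m; "grip_width": finger opening in m; "gripper_force": force on a finger pad.
Only numpy, scipy, OpenCV 4.12 (cv2) and the standard library are available. Lean on these libraries where they do the work, as an engineer would, in place of code of your own. Each camera call takes 0.05 s, during which the arm holds its last target. There are 200 camera calls.

## Working session

There is one attempt and no reset: what is moved stays moved. The work goes in short steps, Python scripts to look and compute and a shell command to move; the robot and the scene stay as the last step left them, time stands still between calls to the robot, and variables do not carry over. Pictures are saved under pics/ and viewed, at most 10 in all, crops included, and the job is handed in when it is done.

```bash
mkdir -p pics; python3 - <<'E'
from plant import robot
import cv2,numpy as np
for n in("top","scene"):
    c=robot.camera(n);cv2.imwrite(f"pics/{n}0.png",c["pixels"][:,:,::-1]);np.savez(f"{n}0.npz",**{k:c[k] for k in("fx","fy","cx","cy","T")})
    print(n,c["fx"],c["cx"],c["cy"],c["T"].round(3).tolist())
s=robot.sense();print(s["t"],s["tool_pos"],s["ee_rot"],s["grip_width"])
E
```

```text
top 501.10563658563507 322.57488062329554 242.62432712198031 [[-0.006, -0.992, 0.129, 0.386], [-1.0, 0.005, -0.005, 0.054], [0.005, -0.129, -0.992, 1.043], [0.0, 0.0, 0.0, 1.0]]
scene 506.6006209106837 322.2114717605456 238.89809608869373 [[0.545, -0.489, 0.681, -0.131], [-0.838, -0.299, 0.456, -0.385], [-0.02, -0.82, -0.572, 0.618], [0.0, 0.0, 0.0, 1.0]]
0.1 [0.15392581 0.50168352 0.21013127] [-4.66001859e-01 -3.10645458e+00  1.58229407e-03] 0.0881258362078403
```

View pics/top0.png

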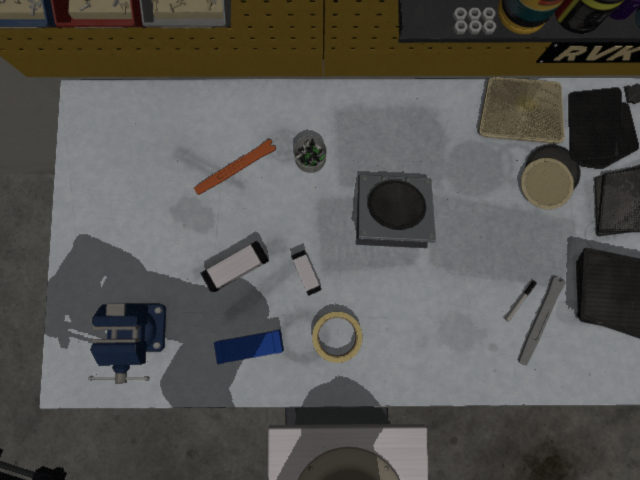

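View pics/scene0.png

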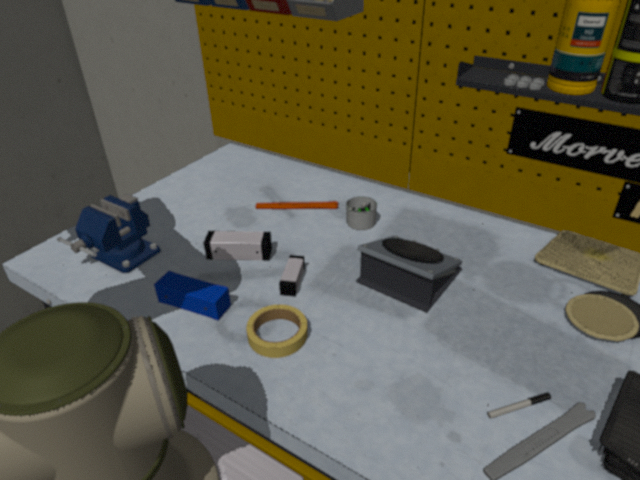

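Candidates like the bar: the large white one at top (235,265), a small white one at (306,272) and a blue one at (249,346). The blue one is excluded. Of the other two, the larger at (235,265) is meant. I'll confirm this in an enlarged crop.

```bash
python3 - <<'E'
import cv2,numpy as np
a=cv2.imread("pics/top0.png");b=cv2.imread("pics/scene0.png")
f=lambda i,x,y,w,h:cv2.resize(i[y:y+h,x:x+w],(400,300),interpolation=cv2.INTER_CUBIC)
# each panel scale 4 (100x75) or 3.33 (120x90)
p=np.vstack([np.hstack([f(a,185,225,100,75),f(a,335,160,120,90)]),np.hstack([f(b,190,210,100,75),f(b,350,222,120,90)])])
p=np.clip(p.astype(float)*1.5,0,255).astype(np.uint8)
cv2.imwrite("pics/crop1.png",p)
E
```

```text
(no output)
```

View pics/crop1.png

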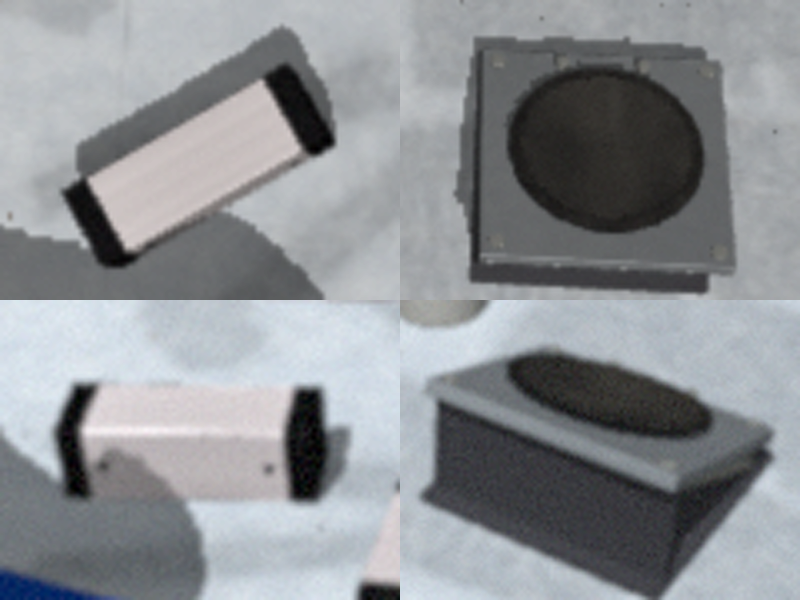

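The crop confirms it: the large white bar with two black caps, its top face at crop px (65,190), (285,63), (322,152) and (105,262). The stand is tall on the robot side and its pins are on the far edge at (563,65) and (640,65), so it slopes down along +x. Next I fit both poses.

```bash
cat >h.py <<'E'
import numpy as np
from scipy.optimize import least_squares
from scipy.spatial.transform import Rotation as R
def proj(c,P):
    T=c["T"];p=(np.asarray(P)-T[:3,3])@T[:3,:3]
    return np.c_[c["fx"]*p[:,0]/p[:,2]+c["cx"],c["fy"]*p[:,1]/p[:,2]+c["cy"]]
E
python3 - <<'E'
from h import *
t=np.load("top0.npz");s=np.load("scene0.npz")
def Rz(a):return R.from_euler('z',a).as_matrix()
bt=np.array([[65,190],[285,63],[322,152],[105,262]])/4+[185,225]
bs=(np.array([[68,495],[320,500]])-[0,300])/4+[190,210]
def bar(p):
    m=np.array([[-1,1,2],[1,1,2],[1,-1,2],[-1,-1,2],[-1,-1,0],[1,-1,0]])*[.065,.022,.022]
    return m@Rz(p[2]).T+[p[0],p[1],0]
f=lambda p:np.r_[(proj(t,bar(p)[:4])-bt).ravel(),(proj(s,bar(p)[4:])-bs).ravel()]
r=least_squares(f,[.35,.2,-1.]);print("bar",r.x,np.degrees(r.x[2]),r.fun.round(1))
ct=(np.array([[479,52],[721,62],[735,270],[474,262],[605,150]])-[400,0])/3.333+[335,160]
cs=(np.array([[430,385],[675,490],[770,437],[610,395]])-[400,300])/3.333+[350,222]
A=R.from_euler('y',22,degrees=True).as_matrix()
def st(p):
    m=np.array([[.075,.075,0],[.075,-.075,0],[-.075,-.075,0],[-.075,.075,0],[0,0,.008]])@A.T+[0,0,.056]
    return m@Rz(p[2]).T+[p[0],p[1],0]
f=lambda p:np.r_[(proj(t,st(p))-ct).ravel(),(proj(s,st(p)[[3,2,1,4]])-cs).ravel()]
r=least_squares(f,[.45,-.1,0.]);print("stand",r.x,np.degrees(r.x[2]),r.fun.round(1))
E
```

```text
bar [ 0.47032804  0.22514023 -1.0691439 ] -61.25743333635028 [-1.2 -0.5  1.4 -0.1  2.5 -3.3 -1.   0.9 -1.7  0.6 -1.4  1.3]
stand [ 0.58395364 -0.10135077 -0.05347963] -3.064156987547832 [ 1.1  0.4  0.6  0.9  1.5  1.2  2.2 -0.1  1.1  0.7 -2.8 -1.8 -0.2 -3.3
  0.9 -2.5 -1.5 -1.1]
```

```bash
cat >>h.py <<'E'
def delta(pos,Rt):
    from plant import robot
    s=robot.sense();R0=R.from_rotvec(s["ee_rot"])
    print("pos",np.round(s["tool_pos"],4),"axes x,y,z",R0.as_matrix().T.round(3).tolist(),"q",np.round(s["qpos"],3),"t",s["t"])
    print("trans cm",(R0.inv().apply(np.array(pos)-s["tool_pos"])*100).round(2),"ang",(np.degrees((R0.inv()*Rt).as_rotvec())).round(2))
def down(psi): # tool x at yaw psi deg, z down
    c,s=np.cos(np.radians(psi)),np.sin(np.radians(psi));return R.from_matrix(np.c_[[c,s,0],[s,-c,0],[0,0,-1]])
E
python3 -c "
from h import *
delta([.470,.225,.15],down(118.7))"
```

```text
pos [0.1539 0.5017 0.2101] axes x,y,z [[-0.956, 0.293, 0.0], [0.293, 0.956, -0.001], [-0.001, -0.001, -1.0]] q [ 1.05   0.313  1.498 -0.     1.331 -0.223] t 0.1
trans cm [-38.34 -17.17   6.02] ang [-6.000e-02  1.000e-02  4.424e+01]
```

```bash
python3 -m pendant '[{"translation":[-4,-1.8,0.6],"angular":[0,0,4.5],"claw":0},{"translation":[-8,-3.6,1.2],"angular":[0,0,9],"claw":0},{"translation":[-12,-5.4,1.8],"angular":[0,0,14],"claw":0},{"translation":[-16,-7.2,2.4],"angular":[0,0,19],"claw":0},{"translation":[-20,-9,3],"angular":[0,0,24],"claw":0},{"translation":[-24,-10.8,3.6],"angular":[0,0,29],"claw":0},{"translation":[-28,-12.6,4.2],"angular":[0,0,34],"claw":0},{"translation":[-32,-14.4,5],"angular":[0,0,39],"claw":0},{"translation":[-36,-16,5.6],"angular":[0,0,44.2],"claw":0},{"translation":[-38.3,-17.2,6],"angular":[0,0,44.2],"claw":0}]' 10
python3 - <<'E'
from plant import robot
import cv2,numpy as np
from h import *
c=robot.camera("wrist");cv2.imwrite("pics/w1.png",c["pixels"][:,:,::-1]);np.savez("w1.npz",**{k:c[k] for k in("fx","fy","cx","cy","T")})
delta([.470,.225,.016],down(118.7))
a=np.radians(-61.26);d=np.array([np.cos(a),np.sin(a),0]);n=np.array([-d[1],d[0],0])
print(proj(c,[np.array([.470,.225,.044])+i*.065*d+j*.022*n for i,j in((-1,1),(1,1),(1,-1),(-1,-1))]).round(0).tolist())
E
```

```text
t: 0.93
tool_pos: [0.4655, 0.2284, 0.1513]
ee_rot: [-1.607, -2.699, 0.0]
ft_force: [0.8, 0.1, -0.4]
grip_width: 0.0881
gripper_force: 0.0
pos [0.4696 0.2239 0.1499] axes x,y,z [[-0.476, 0.879, -0.002], [0.879, 0.476, -0.001], [0.0, -0.002, -1.0]] q [ 0.221  0.359  1.6   -0.002  1.183 -0.275] t 0.9833
trans cm [ 0.1   0.1  13.39] ang [-0.04  0.11 -0.28]
[[350.0, 148.0], [347.0, 317.0], [292.0, 317.0], [287.0, 149.0]]
```

View pics/w1.png

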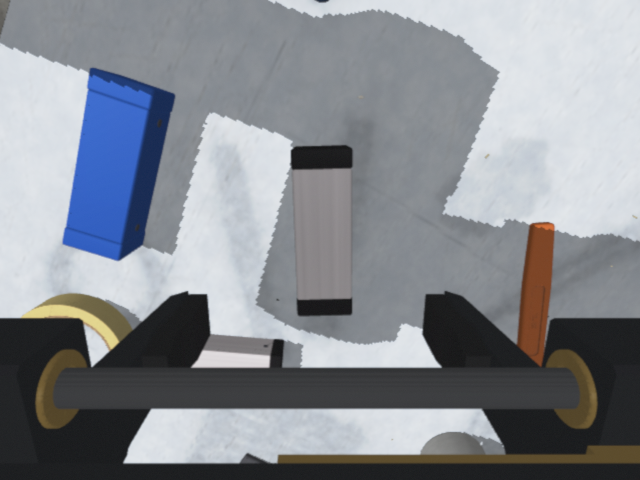

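The bar is centred under the jaws at (292–352, 147–315), within 3 mm of the prediction, and the fingers' landing zones are clear. I'll go down and grip.

```bash
python3 -m pendant '[{"translation":[0.1,0.2,3.5],"angular":[0,0,0],"claw":0},{"translation":[0.2,0.2,7],"angular":[0,0,0],"claw":0},{"translation":[0.2,0.3,10.5],"angular":[0,0,0],"claw":0},{"translation":[0.2,0.3,12.5],"angular":[0,0,0],"claw":0},{"translation":[0.2,0.3,13.3],"angular":[0,0,0],"claw":0},{"translation":[0.2,0.3,13.3],"angular":[0,0,0],"claw":0},{"translation":[0.2,0.3,13.3],"angular":[0,0,0],"claw":0.6},{"translation":[0.2,0.3,13.3],"angular":[0,0,0],"claw":0.8},{"translation":[0.2,0.3,13.3],"angular":[0,0,0],"claw":1},{"translation":[0.2,0.3,13.3],"angular":[0,0,0],"claw":1}]' 45
python3 -c "
from plant import robot
s=robot.sense();print(s['wrist_torque'],s['ft_force'])"
```

```text
t: 1.82
tool_pos: [0.4665, 0.2335, 0.0199]
ee_rot: [1.6, 2.702, 0.002]
ft_force: [-0.3, -0.1, -0.2]
grip_width: 0.0635
gripper_force: 0.0
[-0.07030583  0.03126299  0.03671175] [-0.34581514 -0.05165344 -0.20287564]
```

```bash
python3 -m pendant '[{"translation":[0,0,0],"angular":[0,0,0],"claw":1},{"translation":[0,0,0],"angular":[0,0,0],"claw":1},{"translation":[0,0,0],"angular":[0,0,0],"claw":1},{"translation":[0,0,0],"angular":[0,0,0],"claw":1},{"translation":[0,0,0],"angular":[0,0,0],"claw":1},{"translation":[0,0,0],"angular":[0,0,0],"claw":1},{"translation":[0,0,0],"angular":[0,0,0],"claw":1},{"translation":[0,0,0],"angular":[0,0,0],"claw":1},{"translation":[0,0,0],"angular":[0,0,0],"claw":1},{"translation":[0,0,0],"angular":[0,0,0],"claw":1}]' 45
python3 -c "
from plant import robot
s=robot.sense();print(s['wrist_torque'],s['ft_force'],s['tool_pos'])"
python3 -m pendant '[{"translation":[0,0,-1],"angular":[0,0,0],"claw":1},{"translation":[0,0,-2],"angular":[0,0,0],"claw":1},{"translation":[0,0,-4],"angular":[0,0,0],"claw":1},{"translation":[0,0,-6],"angular":[0,0,0],"claw":1},{"translation":[0,0,-8],"angular":[0,0,0],"claw":1},{"translation":[0,0,-10],"angular":[0,0,0],"claw":1},{"translation":[0,0,-12],"angular":[0,0,0],"claw":1},{"translation":[0,0,-14],"angular":[0,0,0],"claw":1},{"translation":[0,0,-14],"angular":[0,0,0],"claw":1},{"translation":[0,0,-14],"angular":[0,0,0],"claw":1}]' 45
python3 - <<'E'
from plant import robot
import cv2,numpy as np
from h import *
s=robot.sense();print(s['wrist_torque'],s['ft_force'],s['tool_pos'])
R0=R.from_rotvec(s["ee_rot"]);print("tool-frame torque",R0.inv().apply(s['wrist_torque']))
c=robot.camera("scene");cv2.imwrite("pics/s2.png",c["pixels"][:,:,::-1])
c=robot.camera("wrist");cv2.imwrite("pics/w2.png",c["pixels"][:,:,::-1])
s=robot.sense();print(s['wrist_torque'],s['tool_pos'])
E
```

```text
t: 2.65
tool_pos: [0.4659, 0.2333, 0.0187]
ee_rot: [1.601, 2.703, -0.0]
ft_force: [-0.2, -0.2, -0.6]
grip_width: 0.0003
gripper_force: 0.0
[-0.06861313  0.03677095  0.03708133] [-0.23289092 -0.16839846 -0.59603045] [0.46592652 0.2332776  0.01873455]
t: 3.48
tool_pos: [0.4663, 0.2334, 0.1601]
ee_rot: [1.6, 2.702, 0.003]
ft_force: [0.1, -0.1, -1.0]
grip_width: -0.0
gripper_force: 0.0
[-0.10696555  0.06948753  0.01467384] [ 0.13896656 -0.06274927 -0.95596897] [0.46629192 0.23336713 0.16005985]
tool-frame torque [ 0.11234889 -0.06033981 -0.01490976]
[-0.01892411 -0.04265226 -0.00139243] [0.46545372 0.23315355 0.15823978]
```

View pics/s2.png

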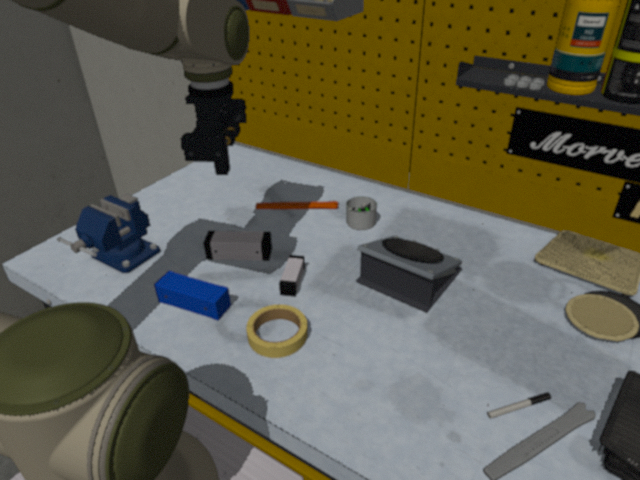

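```bash
python3 - <<'E'
from plant import robot
from h import *
t=np.load("top0.npz");s=np.load("scene0.npz");w=np.load("w1.npz")
S=robot.sense();print(S["tool_pos"],S["qpos"].round(3) if hasattr(S["qpos"],"round") else S["qpos"])
p=np.array(S["tool_pos"])-[0,0,.011]
print("tip in scene",proj(s,[p]),"bar c",proj(s,[[.47,.225,.044],[.47,.225,.15]]))
print("wrist T at w1",w["T"].round(3).tolist(),"tcp .15 and ground below in w1",proj(w,[[.4696,.2239,.139],[.47,.225,.044]]))
E
```

```text
[0.46545372 0.23315355 0.15823978] [ 0.239  0.351  1.588 -0.     1.204 -0.262]
tip in scene [[225.30164765 191.3402129 ]] bar c [[236.5216673  236.35661309]
 [229.98486988 190.14438988]]
wrist T at w1 [[0.88, 0.456, 0.135, 0.431], [0.476, -0.843, -0.249, 0.293], [-0.0, 0.284, -0.959, 0.326], [0.0, 0.0, 0.0, 1.0]] tcp .15 and ground below in w1 [[318.80863793 289.05681094]
 [319.09982323 238.04131202]]
```

View pics/w2.png

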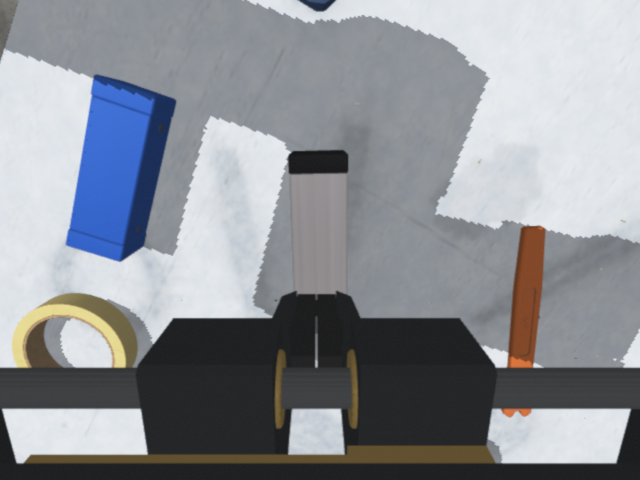

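The fingers shut on nothing, and the scene picture shows the fingertips at (222,173) where the reported pose predicts (225,191). So the real tool may be about 40 mm higher than reported. I'll check this by triangulating the fingertip.

```bash
python3 - <<'E'
from plant import robot
import cv2
from h import *
f=lambda i,x,y,w,h:cv2.resize(i[y:y+h,x:x+w],(400,400),interpolation=cv2.INTER_CUBIC)
C={n:robot.camera(n) for n in("scene","top","wrist")}
for n in C:np.savez(n+"3.npz",**{k:C[n][k] for k in("fx","fy","cx","cy","T")})
S=robot.sense();p=np.array(S["tool_pos"]);print(p,S["ee_rot"])
for n in("scene","top"):print(n,proj(C[n],[p-[0,0,.011],p-[0,0,.011]+[0,0,.04]]).tolist())
w=C["wrist"];print(w["fx"],w["T"].round(3).tolist(),proj(w,[p-[0,0,.011],p-[0,0,.011]+[0,0,.04]]).tolist())
im=np.hstack([f(C["scene"]["pixels"][:,:,::-1],175,60,140,140),f(C["top"]["pixels"][:,:,::-1],170,190,140,140)])
cv2.imwrite("pics/c3.png",np.clip(im*1.6,0,255).astype(np.uint8))
E
```

```text
[0.46550369 0.23316188 0.15791956] [-1.60007095e+00 -2.70217572e+00  1.87470041e-03]
scene [[225.33802473311852, 191.47572642193052], [222.54359300134473, 172.55700341868834]]
top [[219.78921926282666, 263.77291429130764], [215.1455735015249, 261.7425538826683]]
391.48522658444233 [[0.877, 0.461, 0.135, 0.431], [0.48, -0.841, -0.249, 0.298], [-0.002, 0.283, -0.959, 0.332], [0.0, 0.0, 0.0, 1.0]] [[316.1241492432144, 279.2488076589653], [316.01366996735027, 315.34547286731913]]
```

View pics/c3.png

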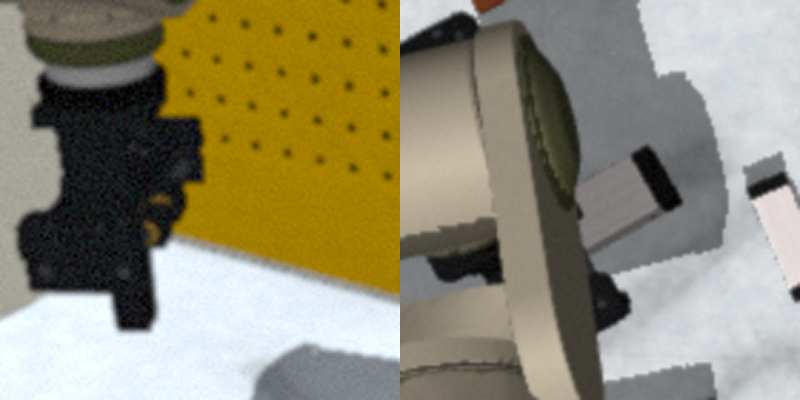

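```bash
python3 - <<'E'
from h import *
s=np.load("scene3.npz");w=np.load("wrist3.npz")
f=lambda X:np.r_[(proj(s,[X])-[[222.3,174.8]]).ravel(),(proj(w,[X])-[[316,293]]).ravel()]
r=least_squares(f,[.465,.233,.16]);print(r.x,r.fun)
d=r.x-np.array([.4655,.2332,.147]);a=np.array([-.48,.877,0]);b=np.array([.877,.48,0]);print("err tool x,y, world z",d@a,d@b,d[2])
E
python3 -m pendant '[{"translation":[0,0,0],"angular":[0,0,0],"claw":0},{"translation":[0,0,0],"angular":[0,0,0],"claw":0},{"translation":[0,0,0],"angular":[0,0,0],"claw":0},{"translation":[0,0,0],"angular":[0,0,0],"claw":0},{"translation":[0,0,0],"angular":[0,0,0],"claw":0},{"translation":[0,0,0],"angular":[0,0,0],"claw":0},{"translation":[0,0,0],"angular":[0,0,0],"claw":0},{"translation":[0,0,0],"angular":[0,0,0],"claw":0},{"translation":[0,0,0],"angular":[0,0,0],"claw":0},{"translation":[0,0,0],"angular":[0,0,0],"claw":0}]' 45
python3 - <<'E'
from plant import robot
import cv2
from h import *
C={n:robot.camera(n) for n in("scene","wrist")}
S=robot.sense();print(S["tool_pos"],S["qpos"])
f=lambda i,x,y,w,h:cv2.resize(i[y:y+h,x:x+w],(400,400),interpolation=cv2.INTER_CUBIC)
for n in C:np.savez(n+"4.npz",**{k:C[n][k] for k in("fx","fy","cx","cy","T")})
im=np.hstack([f(C["scene"]["pixels"][:,:,::-1],175,120,100,100),f(C["wrist"]["pixels"][:,:,::-1],160,130,320,320)])
cv2.imwrite("pics/c4.png",np.clip(im*1.4,0,255).astype(np.uint8))
E
```

```text
[0.46264974 0.23860005 0.17892605] [-2.42352237  1.5235571   0.29672566  0.58213772]
err tool x,y, world z 0.006103973877062176 9.23465206375609e-05 0.03192605455886055
t: 4.57
tool_pos: [0.4659, 0.2333, 0.1587]
ee_rot: [-1.601, -2.703, 0.0]
ft_force: [0.1, -0.2, -0.4]
grip_width: 0.0653
gripper_force: 0.0
[0.46594933 0.23327707 0.15876493] [ 2.39065896e-01  3.50596961e-01  1.58644115e+00  3.11149982e-05
  1.20447838e+00 -2.62471837e-01]
```

View pics/c4.png

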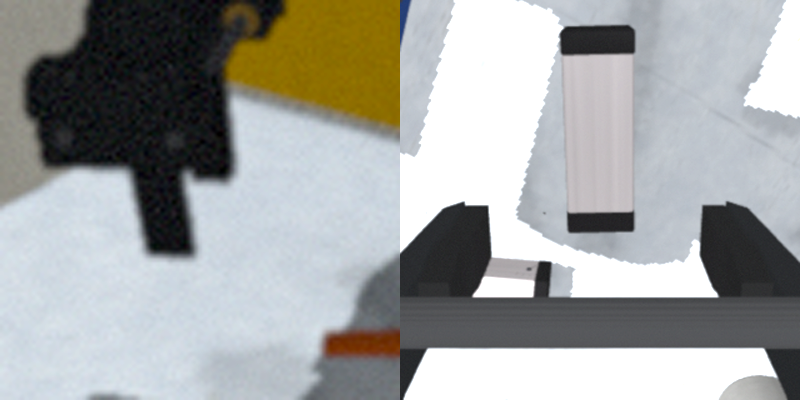

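```bash
python3 - <<'E'
from h import *
s=np.load("scene4.npz");w=np.load("wrist4.npz");T=w["T"]
def ray(c,u,v):return c["T"][:3,:3]@np.array([(u-c["cx"])/c["fx"],(v-c["cy"])/c["fy"],1])
a=np.array([-.48,.877,0]);b=np.array([.877,.48,0])
# bar top corners on z=.044
P=[]
for u,v in((288,152),(348,152),(347,314),(294,314)):
    d=ray(w,u,v);P.append(T[:3,3]+d*(.044-T[2,3])/d[2])
P=np.array(P);print(P.round(4).tolist(),"centre",P.mean(0),"len",np.linalg.norm(P[0]-P[3]),np.linalg.norm(P[1]-P[2]),"wid",np.linalg.norm(P[0]-P[1]))
# near fingertips: inner edges at (232,294),(400,294), gap .0653
for dep in(.150,.155,.16):
    m=T[:3,3]+ray(w,316,294)*dep;print(dep,m.round(4))
m=T[:3,3]+ray(w,316,294)*.153
print("scene predicted near tip",proj(s,[m-b*.0327,m-b*.048]).tolist(),"seen 217.5,183")
print("cam rel to reported",(T[:3,3]-[.466,.2333,.1588])@np.c_[a,b,[0,0,1]])
w1=np.load("w1.npz");print((w1["T"][:3,3]-[.4696,.2239,.1499])@np.c_[a,b,[0,0,1]])
E
```

```text
[[0.4209, 0.2736, 0.044], [0.4588, 0.2944, 0.044], [0.5224, 0.1828, 0.044], [0.4846, 0.1621, 0.044]] centre [0.4716509  0.22824324 0.044     ] len 0.1283979839186266 0.12839964460998843 wid 0.04318987999199025
0.15 [0.4599 0.2442 0.1946]
0.155 [0.4609 0.2424 0.19  ]
0.16 [0.4619 0.2407 0.1854]
scene predicted near tip [[211.80067829080434, 178.35538139629386], [209.6037086907855, 182.46544058196343]] seen 217.5,183
cam rel to reported [ 7.33129147e-02 -1.28297531e-04  1.74259713e-01]
[ 0.07920872 -0.00107823  0.17569718]
```

```bash
python3 -m pendant '[{"translation":[-0.5,0.2,1],"angular":[0,0,0],"claw":0},{"translation":[-1,0.2,3],"angular":[0,0,0],"claw":0},{"translation":[-1,0.2,6],"angular":[0,0,0],"claw":0},{"translation":[-1,0.2,9],"angular":[0,0,0],"claw":0},{"translation":[-1,0.2,11],"angular":[0,0,0],"claw":0},{"translation":[-1,0.2,12],"angular":[0,0,0],"claw":0},{"translation":[-1,0.2,12],"angular":[0,0,0],"claw":0},{"translation":[-1,0.2,12],"angular":[0,0,0],"claw":0},{"translation":[-1,0.2,12],"angular":[0,0,0],"claw":0},{"translation":[-1,0.2,12],"angular":[0,0,0],"claw":0}]' 45
python3 - <<'E'
from plant import robot
import cv2
from h import *
C={n:robot.camera(n) for n in("scene","wrist")}
S=robot.sense();print(S["tool_pos"])
f=lambda i,x,y,w,h,W,H:cv2.resize(i[y:y+h,x:x+w],(W,H),interpolation=cv2.INTER_CUBIC)
for n in C:np.savez(n+"5.npz",**{k:C[n][k] for k in("fx","fy","cx","cy","T")})
im=np.hstack([f(C["scene"]["pixels"][:,:,::-1],165,160,120,120,400,400),f(C["wrist"]["pixels"][:,:,::-1],120,80,400,400,400,400)])
cv2.imwrite("pics/c5.png",np.clip(im*1.4,0,255).astype(np.uint8))
E
```

```text
t: 5.5
tool_pos: [0.4733, 0.2256, 0.04]
ee_rot: [1.6, 2.702, 0.003]
ft_force: [0.0, 0.0, 0.3]
grip_width: 0.0879
gripper_force: 0.0
[0.47300657 0.22562123 0.03969084]
```

View pics/c5.png

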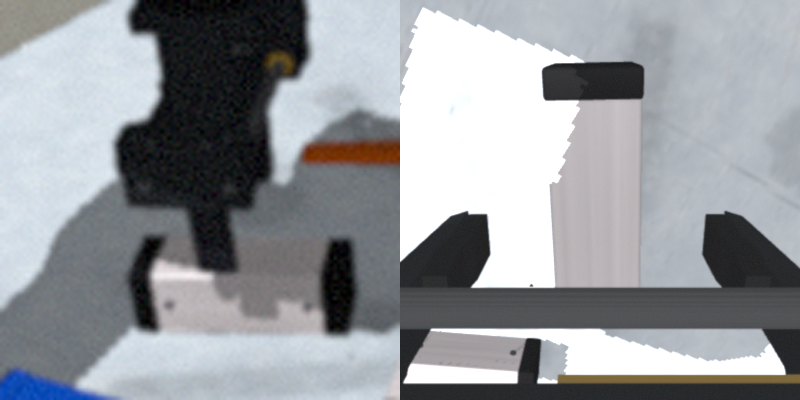

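```bash
python3 - <<'E'
from h import *
s=np.load("scene5.npz");w=np.load("wrist5.npz")
a=np.array([-.48,.877,0]);b=np.array([.877,.48,0]);c=np.array([.4717,.2282,0])
for off in(.046,.053,.06):
    f=lambda q:(proj(s,[c-b*off+a*q[0]+[0,0,q[1]]])-[[231,241]]).ravel()
    r=least_squares(f,[0,.04]);print(off,r.x)
print(w["T"][:3,3],(w["T"][:3,3]-c)@np.c_[a,b,[0,0,1]])
# wrist: tip row 80+213=293, inner edges 209..424(120+89..): tip at unknown depth
print(391.5*.088/((120+705-400)-(120+490-400)))
E
```

```text
0.046 [-0.00280487  0.06287459]
0.053 [-0.00501274  0.06787633]
0.06 [-0.00722062  0.07287807]
[0.43753298 0.28983411 0.21412894] [ 0.07045328 -0.00038011  0.21412894]
0.16024186046511626
```

The scene picture puts the true fingertip about 36 mm above what the pose readout implies, with the bar centred between the fingers (tip at px (231,241)). I'll go down on vision, watching the force.

```bash
python3 -m pendant '[{"translation":[0.2,0,1.5],"angular":[0,0,0],"claw":0},{"translation":[0.3,0,3],"angular":[0,0,0],"claw":0},{"translation":[0.3,0,4.5],"angular":[0,0,0],"claw":0},{"translation":[0.3,0,5.3],"angular":[0,0,0],"claw":0},{"translation":[0.3,0,5.3],"angular":[0,0,0],"claw":0},{"translation":[0.3,0,5.3],"angular":[0,0,0],"claw":1},{"translation":[0.3,0,5.3],"angular":[0,0,0],"claw":1},{"translation":[0.3,0,5.3],"angular":[0,0,0],"claw":1},{"translation":[0.3,0,5.3],"angular":[0,0,0],"claw":1},{"translation":[0.3,0,5.3],"angular":[0,0,0],"claw":1}]' 45
python3 -m pendant '[{"translation":[0,0,0],"angular":[0,0,0],"claw":1},{"translation":[0,0,0],"angular":[0,0,0],"claw":1},{"translation":[0,0,0],"angular":[0,0,0],"claw":1},{"translation":[0,0,0],"angular":[0,0,0],"claw":1},{"translation":[0,0,0],"angular":[0,0,0],"claw":1},{"translation":[0,0,0],"angular":[0,0,0],"claw":1},{"translation":[0,0,0],"angular":[0,0,0],"claw":1},{"translation":[0,0,0],"angular":[0,0,0],"claw":1},{"translation":[0,0,0],"angular":[0,0,0],"claw":1},{"translation":[0,0,0],"angular":[0,0,0],"claw":1}]' 45
python3 -c "
from plant import robot
s=robot.sense();print(s['wrist_torque'],s['ft_force'],s['tool_pos'],s['qpos'])"
```

```text
t: 6.43
tool_pos: [0.4713, 0.2281, -0.0138]
ee_rot: [1.6, 2.703, 0.001]
ft_force: [-0.5, -0.1, -0.3]
grip_width: 0.057
gripper_force: 0.0
t: 7.27
tool_pos: [0.4712, 0.2281, -0.0141]
ee_rot: [1.601, 2.703, 0.0]
ft_force: [-1.4, -0.5, 5.0]
grip_width: 0.0435
gripper_force: 44.9
[-0.11800299  0.10760981  0.03150826] [-1.44668809 -0.54957028  5.01155269] [ 0.47115589  0.22809686 -0.01409251] [ 2.26837484e-01  6.01079986e-01  1.72694796e+00 -4.00679765e-05
  8.13267588e-01 -2.74702829e-01]
```

```bash
python3 -m pendant '[{"translation":[0,0,-0.5],"angular":[0,0,0],"claw":1},{"translation":[0,0,-1.5],"angular":[0,0,0],"claw":1},{"translation":[0,0,-3.5],"angular":[0,0,0],"claw":1},{"translation":[0,0,-6],"angular":[0,0,0],"claw":1},{"translation":[0,0,-9],"angular":[0,0,0],"claw":1},{"translation":[0,0,-12],"angular":[0,0,0],"claw":1},{"translation":[0,0,-15],"angular":[0,0,0],"claw":1},{"translation":[0,0,-16],"angular":[0,0,0],"claw":1},{"translation":[0,0,-16],"angular":[0,0,0],"claw":1},{"translation":[0,0,-16],"angular":[0,0,0],"claw":1}]' 45
python3 - <<'E'
from plant import robot
import cv2
from h import *
c=[robot.camera(n) for n in("scene","wrist","scene","wrist","scene","wrist")]
np.savez("w6.npz",p=c[5]["pixels"],**{k:c[5][k] for k in("fx","fy","cx","cy","T")})
np.savez("s6.npz",p=c[4]["pixels"],**{k:c[4][k] for k in("fx","fy","cx","cy","T")})
s=robot.sense();R0=R.from_rotvec(s["ee_rot"])
print(s["ft_force"],s["wrist_torque"],"tool",R0.inv().apply(s["wrist_torque"]),R0.inv().apply(s["ft_force"]))
i=cv2.cvtColor(c[5]["pixels"],cv2.COLOR_RGB2GRAY);print("wrist col 320 profile",i[::8,320].tolist())
E
```

```text
t: 8.1
tool_pos: [0.4704, 0.2279, 0.1446]
ee_rot: [-1.6, -2.702, 0.002]
ft_force: [-1.0, -0.0, -6.0]
grip_width: 0.0439
gripper_force: 44.9
[ 0.56329304  0.56433679 -5.01148394] [-0.25957623 -0.05274654 -0.04663813] tool [ 0.07851397 -0.25287619  0.04718389] [0.2213039  0.77519478 5.01007425]
wrist col 320 profile [218, 222, 142, 142, 143, 148, 150, 149, 149, 147, 144, 145, 143, 143, 143, 141, 142, 142, 142, 141, 24, 40, 41, 39, 40, 39, 35, 231, 231, 145, 145, 144, 144, 145, 144, 144, 143, 144, 143, 143, 142, 141, 143, 142, 141, 140, 61, 57, 63, 66, 65, 88, 141, 141, 141, 141, 141, 82, 36, 33]
```

The torque about tool y is about −0.2 N m with 5 N hanging, so the heavy end is on tool +x (the left end). It has to end up toward the robot before pitching. I'll work out the transfer next.

```bash
cat >>h.py <<'E'
yaw=np.radians(-3.06);Z=R.from_euler('z',yaw)
A22=np.radians(22);n=Z.apply([np.sin(A22),0,np.cos(A22)]);d=Z.apply([np.cos(A22),0,-np.sin(A22)])
Rp=R.from_matrix(np.c_[-n,np.cross(d,-n),d])
GO=np.array([0,0,-.036]) # bar centre in reported tool frame
stand=np.array([.584,-.1013,.056])
E
python3 - <<'E'
from h import *
bt=stand+.073*n;print("bar target",bt)
Q=down(177);p=np.array([.59,-.10,.24])
delta(p-Q.apply(GO),Q)
p2=bt+[0,0,.08]
R1=Q;t1=p-Q.apply(GO);t2=p2-Rp.apply(GO)
print("then trans",R1.inv().apply(t2-t1)*100,"ang",np.degrees((R1.inv()*Rp).as_rotvec()))
E
```

```text
bar target [ 0.61130729 -0.10275979  0.12368442]
pos [0.4706 0.228  0.1446] axes x,y,z [[-0.481, 0.877, 0.001], [0.877, 0.481, -0.002], [-0.002, -0.0, -1.0]] q [ 0.227  0.371  1.598 -0.     1.175 -0.275] t 8.4
trans cm [-34.49  -5.31  -5.95] ang [ -0.09  -0.09 -58.27]
then trans [-5.48011263 -0.16758251  1.3801416 ] ang [ 3.56047166e-02 -6.79999935e+01  5.27861631e-02]
```

```bash
python3 -m pendant '[{"translation":[-3,-0.5,-1],"angular":[0,0,-6],"claw":1},{"translation":[-6.5,-1,-2],"angular":[0,0,-12],"claw":1},{"translation":[-10,-1.5,-3],"angular":[0,0,-18],"claw":1},{"translation":[-14,-2.1,-4],"angular":[0,0,-24],"claw":1},{"translation":[-18,-2.7,-5],"angular":[0,0,-31],"claw":1},{"translation":[-22,-3.3,-6],"angular":[0,0,-38],"claw":1},{"translation":[-26,-4,-6],"angular":[0,0,-45],"claw":1},{"translation":[-30,-4.6,-6],"angular":[0,0,-51],"claw":1},{"translation":[-33,-5.1,-6],"angular":[0,0,-56],"claw":1},{"translation":[-34.5,-5.3,-6],"angular":[0,0,-58.3],"claw":1}]' 55
python3 -m pendant '[{"translation":[-0.5,0,0.1],"angular":[0,-6,0],"claw":1},{"translation":[-1,0,0.3],"angular":[0,-13,0],"claw":1},{"translation":[-1.6,0,0.4],"angular":[0,-20,0],"claw":1},{"translation":[-2.2,0,0.6],"angular":[0,-27,0],"claw":1},{"translation":[-2.8,0,0.7],"angular":[0,-34,0],"claw":1},{"translation":[-3.4,-0.1,0.9],"angular":[0,-41,0],"claw":1},{"translation":[-4,-0.1,1],"angular":[0,-48,0],"claw":1},{"translation":[-4.5,-0.1,1.2],"angular":[0,-55,0],"claw":1},{"translation":[-5,-0.2,1.3],"angular":[0,-62,0],"claw":1},{"translation":[-5.5,-0.2,1.4],"angular":[0,-68,0],"claw":1}]' 55
python3 - <<'E'
from h import *
from plant import robot
w=robot.camera("wrist");s=robot.sense();R0=R.from_rotvec(s["ee_rot"])
delta(stand+.073*n+[0,0,.08]-Rp.apply(GO),Rp)
print("cam in tool",R0.inv().apply(w["T"][:3,3]-s["tool_pos"]))
E
```

```text
t: 9.23
tool_pos: [0.591, -0.1042, 0.2046]
ee_rot: [-0.079, -3.14, 0.001]
ft_force: [-0.1, 0.4, -5.8]
grip_width: 0.0436
gripper_force: 54.9
t: 10.07
tool_pos: [0.6612, -0.0924, 0.2336]
ee_rot: [0.115, 2.195, -0.038]
ft_force: [-0.4, -0.5, -5.6]
grip_width: 0.0434
gripper_force: 54.9
pos [ 0.6632 -0.0911  0.2376] axes x,y,z [[-0.578, 0.058, -0.814], [0.091, 0.996, 0.007], [0.811, -0.07, -0.581]] q [-0.426  0.237  1.849  1.132  0.304 -2.879] t 10.1167
trans cm [ 4.85 -1.54  1.34] ang [ -1.7  -13.52  -1.38]
cam in tool [ 0.07626622 -0.00063173 -0.17388468]
```

The last joint hit its limit (q6 −2.879) near a wrist singularity. The bar may be turned about its own length, so I'll fit a quick kinematic model and look for a reachable heading about the slope normal.

```bash
cat >>h.py <<'E'
def fk(q,k):
    y0,a0,d1,L2,L3,a3,L6,c6=k
    r1=R.from_euler('z',q[0]);r2=R.from_euler('y',q[1]);r3=R.from_euler('y',q[1]+q[2])
    o=r1*r3*R.from_euler('z',q[3])*R.from_euler('y',q[4])*R.from_euler('z',q[5]+c6)
    return r1.apply(np.array([a0,y0,d1])+r2.apply([0,0,L2])+r3.apply([a3,0,L3]))+o.apply([0,0,L6]),o
lo=np.array([-2.94,-.97,.19,-1.23,.02,-2.88]);hi=np.array([2.94,2.17,2.56,4.37,3.11,2.88])
E
python3 - <<'E'
from h import *
D=[([1.05,.313,1.498,0,1.331,-.223],(.1539,.5017,.2101)),([.239,.3506,1.5864,0,1.2045,-.2625],(.46595,.23328,.15876)),([.2268,.6011,1.7269,0,.8133,-.2747],(.47116,.2281,-.01409)),([.227,.371,1.598,0,1.175,-.275],(.4706,.228,.1446)),([-.426,.237,1.849,1.132,.304,-2.879],(.6632,-.0911,.2376))]
Q6=R.from_matrix(np.array([[-.578,.058,-.814],[.091,.996,.007],[.811,-.07,-.581]]).T)
best=None
for s in(-np.pi/2,np.pi/2,0,np.pi):
    f=lambda k:np.r_[np.concatenate([fk(q,k)[0]-p for q,p in D]),.3*(fk(D[0][0],k)[1].inv()*R.from_rotvec([-.466,-3.1064,.0016])).as_rotvec(),.3*(fk(D[4][0],k)[1].inv()*Q6).as_rotvec(),.002*(k[:7]-[.1,0,.3,.4,.4,0,.25])]
    r=least_squares(f,[.1,0,.3,.4,.4,0,.25,s])
    if best is None or r.cost<best.cost:best=r;
k=best.x;print(k.round(3),best.cost,best.fun[:21].round(4));np.save("k.npy",k)
bt=stand+.073*n
rng=np.random.default_rng(0)
for phi in range(-110,111,10):
    Rt=R.from_rotvec(n*np.radians(phi))*Rp;b=None
    for _ in range(25):
        g=lambda q:np.r_[(fk(q,k)[0]-(bt-Rt.apply(GO)))*5,(fk(q,k)[1].inv()*Rt).as_rotvec()]
        r=least_squares(g,np.clip(rng.uniform([-1.5,-.3,.6,-1.2,.1,-2.8],[1,1.2,2.4,4.3,2,2.8]),lo,hi),bounds=(lo,hi))
        if b is None or r.cost<b.cost:b=r
    print(phi,"err",round(np.sqrt(2*b.cost),4),b.x.round(2))
E
```

```text
[1.160e-01 1.000e-03 2.010e-01 4.380e-01 3.970e-01 3.800e-02 2.760e-01
 1.571e+00] 1.9298609769759687e-07 [-0.0001  0.0001  0.0003  0.     -0.0001 -0.      0.     -0.      0.0001
 -0.0001  0.     -0.0004 -0.     -0.0001  0.      0.0002  0.0001 -0.
 -0.0001  0.      0.    ]
-110 err 0.2465 [ 0.    1.13  1.   -1.23  1.92  0.27]
-100 err 0.2685 [ 0.02  1.05  1.1  -1.23  1.78  0.26]
-90 err 0.3009 [ 0.03  0.98  1.19 -1.23  1.63  0.24]
-80 err 0.2734 [-0.02  0.92  1.69  4.37  1.43  0.69]
-70 err 0.1622 [-0.02  0.85  1.74  4.37  1.3   0.7 ]
-60 err 0.051 [-0.03  0.78  1.77  4.37  1.16  0.68]
-50 err 0.0 [-0.06  0.71  1.85  4.26  1.01  0.73]
-40 err 0.0 [-0.13  0.64  1.95  4.01  0.88  0.89]
-30 err 0.0 [-0.21  0.59  2.03  3.7   0.77  1.09]
-20 err 0.0 [-0.31  0.55  2.08  3.31  0.71  1.35]
-10 err 0.0 [-0.42  0.53  2.11  2.88  0.7   1.63]
0 err 0.0 [-0.52  0.53  2.1   2.48  0.75  1.9 ]
10 err 0.0 [-0.61  0.55  2.07  2.14  0.85  2.11]
20 err 0.0 [-0.68  0.59  2.    1.87  0.97  2.27]
30 err 0.0 [-0.73  0.64  1.92  1.66  1.11  2.39]
40 err 0.0 [-0.75  0.7   1.81  1.5   1.26  2.48]
50 err 0.0 [-0.76  0.77  1.69  1.38  1.41  2.56]
60 err 0.0 [-0.76  0.85  1.57  1.29  1.57  2.61]
70 err 0.0 [-0.74  0.93  1.43  1.22  1.73  2.66]
80 err 0.0 [-0.72  1.01  1.28  1.17  1.89  2.71]
90 err 0.0 [-0.69  1.1   1.14  1.14  2.06  2.75]
100 err 0.0 [-0.65  1.19  0.98  1.14  2.22  2.8 ]
110 err 0.0 [-0.61  1.28  0.82  1.16  2.38  2.85]
```

The model fits to 0.4 mm. A flipped-wrist solution at a heading of about +30° works (q6 ≈ 2.4). First I'll back off the limit, so that the commanded pose and the real one agree.

```bash
python3 -m pendant '[{"translation":[0,0,-0.5],"angular":[0,6,0],"claw":1},{"translation":[0,0,-1],"angular":[0,12,0],"claw":1},{"translation":[0,0,-1.5],"angular":[0,18,0],"claw":1},{"translation":[0,0,-2],"angular":[0,24,0],"claw":1},{"translation":[0,0,-2.5],"angular":[0,30,0],"claw":1},{"translation":[0,0,-3],"angular":[0,36,0],"claw":1},{"translation":[0,0,-3],"angular":[0,40,0],"claw":1},{"translation":[0,0,-3],"angular":[0,40,0],"claw":1},{"translation":[0,0,-3],"angular":[0,40,0],"claw":1},{"translation":[0,0,-3],"angular":[0,40,0],"claw":1}]' 55
cat >path.py <<'E'
from h import *
from plant import robot
import sys
k=np.load("k.npy");s=robot.sense();q0=np.array(s["qpos"]);phi=30
Rt=R.from_rotvec(n*np.radians(phi))*Rp;bt=stand+.073*n+.06*n
g=lambda q:np.r_[(fk(q,k)[0]-(bt-Rt.apply(GO)))*5,(fk(q,k)[1].inv()*Rt).as_rotvec()]
q1=least_squares(g,np.array([-.73,.6,1.9,1.66,1.1,2.39]),bounds=(lo,hi)).x
print("q0",q0.round(3),"q1",q1.round(3),"fk err",fk(q0,k)[0]-s["tool_pos"])
N=int(sys.argv[1]);P=[]
lift=lambda u:np.array([0,-.10,0,0,0,0])*np.sin(np.pi*u)
mn=[]
for i in range(N+1):
    u=i/N;q=q0+(q1-q0)*u+lift(u);p,o=fk(q,k);P.append((p,o));c=p+o.apply(GO);e=abs(o.apply([.065,0,0])[2])+.022;mn.append(c[2]-e)
    if i%5==0:print(i,"bar c",c.round(3),"low",round(c[2]-e,3),"wrist c",(p-o.apply([0,0,.276])).round(2))
print("min low",min(mn))
i0=0
while i0<N:
    p0,o0=P[i0]
    for j in(2,4,6,8,10):
        if i0+j<=N:
            p,o=P[i0+j];print(i0+j,(o0.inv().apply(p-p0)*100).round(1),np.degrees((o0.inv()*o).as_rotvec()).round(1))
    i0+=10
E
python3 path.py 50
```

```text
t: 10.95
tool_pos: [0.6377, -0.0899, 0.2518]
ee_rot: [0.126, 2.892, -0.01]
ft_force: [-0.7, 0.7, -5.4]
grip_width: 0.0436
gripper_force: 54.9
q0 [-0.351  0.409  1.277  0.072  1.219 -1.852] q1 [-0.698  0.549  1.846  1.605  1.082  2.57 ] fk err [-3.22527404e-04  8.06983343e-05 -9.71842498e-05]
0 bar c [ 0.629 -0.089  0.287] low 0.249 wrist c [ 0.57 -0.09  0.52]
5 bar c [ 0.623 -0.074  0.278] low 0.245 wrist c [ 0.56 -0.1   0.51]
10 bar c [ 0.62  -0.06   0.272] low 0.245 wrist c [ 0.54 -0.12  0.49]
15 bar c [ 0.619 -0.048  0.268] low 0.221 wrist c [ 0.53 -0.13  0.48]
20 bar c [ 0.619 -0.041  0.263] low 0.202 wrist c [ 0.52 -0.15  0.45]
25 bar c [ 0.622 -0.038  0.257] low 0.194 wrist c [ 0.51 -0.16  0.43]
30 bar c [ 0.626 -0.04   0.248] low 0.201 wrist c [ 0.5  -0.17  0.4 ]
35 bar c [ 0.63  -0.048  0.236] low 0.212 wrist c [ 0.48 -0.19  0.37]
40 bar c [ 0.634 -0.061  0.221] low 0.165 wrist c [ 0.47 -0.2   0.33]
45 bar c [ 0.635 -0.08   0.202] low 0.124 wrist c [ 0.45 -0.21  0.29]
50 bar c [ 0.634 -0.104  0.179] low 0.097 wrist c [ 0.43 -0.21  0.26]
min low 0.09704850211054136
2 [0.4 0.8 
[... 161 characters left out ...]
12 [0.6 0.2 0.3] [-2.1  2.2 12.6]
14 [1.1 0.4 0.5] [-3.8  4.7 25.2]
16 [1.5 0.6 0.7] [-5.   7.6 37.9]
18 [1.9 0.9 0.9] [-5.8 10.8 50.6]
20 [2.2 1.1 1.1] [-6.2 14.2 63.4]
22 [ 0.2 -0.1  0.3] [ 0.3  2.8 13. ]
24 [ 0.3 -0.   0.6] [ 1.1  5.6 26.1]
26 [0.4 0.1 0.8] [ 2.3  8.3 39.3]
28 [0.4 0.2 1.1] [ 4.1 10.8 52.6]
30 [0.3 0.5 1.4] [ 6.3 13.2 66. ]
32 [0.2 0.4 0.2] [ 2.1  1.6 13.6]
34 [0.4 0.8 0.4] [ 4.5  2.9 27.2]
36 [0.6 1.4 0.6] [ 7.   3.9 41. ]
38 [0.8 2.1 0.7] [ 9.8  4.5 54.8]
40 [1.  3.  0.9] [12.8  4.9 68.6]
42 [ 1.   0.2 -0. ] [ 2.6 -0.1 14. ]
44 [ 2.   0.4 -0.1] [ 5.1 -0.6 28. ]
46 [ 3.2  0.6 -0.2] [ 7.7 -1.4 42.1]
48 [ 4.4  1.  -0.4] [10.4 -2.6 56.1]
50 [ 5.8  1.4 -0.6] [13.  -4.2 70.2]
```

```bash
python3 -m pendant '[{"translation":[0.2,0.4,0.1],"angular":[-1.5,0,6],"claw":1},{"translation":[0.4,0.8,0.3],"angular":[-3,0,12],"claw":1},{"translation":[0.5,1.2,0.4],"angular":[-4.5,0,18],"claw":1},{"translation":[0.7,1.6,0.6],"angular":[-6,0.3,24],"claw":1},{"translation":[0.8,2,0.7],"angular":[-8,1,30],"claw":1},{"translation":[0.9,2.4,0.8],"angular":[-9.5,1.3,36.5],"claw":1},{"translation":[1,2.8,0.9],"angular":[-11,2,43],"claw":1},{"translation":[1.1,3.1,0.9],"angular":[-12.5,2.8,49],"claw":1},{"translation":[1.2,3.5,1],"angular":[-14,4,55],"claw":1},{"translation":[1.2,3.8,1],"angular":[-15.4,4.9,61.4],"claw":1}]' 55
python3 -m pendant '[{"translation":[0.3,0.1,0.1],"angular":[-1,1,6],"claw":1},{"translation":[0.6,0.2,0.3],"angular":[-2,2.2,12.5],"claw":1},{"translation":[0.8,0.3,0.4],"angular":[-3,3.4,19],"claw":1},{"translation":[1.1,0.4,0.5],"angular":[-3.8,4.7,25],"claw":1},{"translation":[1.3,0.5,0.6],"angular":[-4.4,6,31.5],"claw":1},{"translation":[1.5,0.6,0.7],"angular":[-5,7.6,38],"claw":1},{"translation":[1.7,0.8,0.8],"angular":[-5.4,9,44],"claw":1},{"translation":[1.9,0.9,0.9],"angular":[-5.8,10.8,50.6],"claw":1},{"translation":[2,1,1],"angular":[-6,12.5,57],"claw":1},{"translation":[2.2,1.1,1.1],"angular":[-6.2,14.2,63.4],"claw":1}]' 55
python3 path.py 30
```

```text
t: 11.78
tool_pos: [0.6308, -0.0512, 0.24]
ee_rot: [1.588, 2.479, 0.567]
ft_force: [-0.3, 1.0, -5.8]
grip_width: 0.0435
gripper_force: 54.9
t: 12.62
tool_pos: [0.634, -0.0251, 0.2358]
ee_rot: [-2.505, -1.225, -0.883]
ft_force: [-0.2, -0.3, -5.2]
grip_width: 0.0436
gripper_force: 54.9
q0 [-0.491  0.366  1.507  0.685  1.163 -0.076] q1 [-0.698  0.549  1.846  1.605  1.082  2.57 ] fk err [-0.00020044 -0.0001204  -0.00012372]
0 bar c [ 0.619 -0.041  0.264] low 0.203 wrist c [ 0.52 -0.14  0.46]
5 bar c [ 0.62  -0.037  0.274] low 0.211 wrist c [ 0.5  -0.16  0.44]
10 bar c [ 0.622 -0.038  0.279] low 0.229 wrist c [ 0.48 -0.17  0.43]
15 bar c [ 0.627 -0.046  0.273] low 0.249 wrist c [ 0.47 -0.18  0.4 ]
20 bar c [ 0.632 -0.06   0.254] low 0.201 wrist c [ 0.46 -0.19  0.36]
25 bar c [ 0.635 -0.08   0.221] low 0.144 wrist c [ 0.45 -0.2   0.31]
30 bar c [ 0.634 -0.104  0.179] low 0.097 wrist c [ 0.43 -0.21  0.26]
min low 0.09704850211054136
2 [ 0.6 -0.1 -0.2] [-0.2  3.  12.6]
4 [ 1.1 -0.  -0.5] [ 0.2  6.1 25.3]
6 [ 1.6  0.  -0.7] [ 1.1  9.1 38. ]
8 [ 1.9  0.2 -0.9] [ 2.5 12.  50.8]
10 [ 2.1  0.5 -1. ] [ 4.6 14.8 63.7]
12 [0.3 0.1 0. ] [ 2.1  1.8 13.2]
14 [0.6 0.4 0.1] [ 4.4  3.3 26.7]
16 [0.8 1.  0.3] [ 7.   4.3 40.3]
18 [1.  1.8 0.5] [ 9.7  4.8 54.2]
20 [1.1 2.9 0.8] [12.7  5.  68.2]
22 [1.2 0.5 0.2] [ 2.3 -0.2 14.4]
24 [2.6 1.2 0.4] [ 4.6 -0.6 28.9]
26 [4.1 2.  0.7] [ 6.8 -1.3 43.6]
28 [5.7 3.  0.8] [ 9.  -2.3 58.3]
30 [7.4 4.1 1. ] [11.3 -3.6 73.1]
```

Tracking well. Two more calls, then I'll recompute the last stretch.

```bash
python3 -m pendant '[{"translation":[0.3,0,-0.1],"angular":[0,1.5,6],"claw":1},{"translation":[0.6,-0.1,-0.2],"angular":[-0.2,3,12.5],"claw":1},{"translation":[0.9,0,-0.3],"angular":[0,4.5,19],"claw":1},{"translation":[1.1,0,-0.5],"angular":[0.2,6,25],"claw":1},{"translation":[1.4,0,-0.6],"angular":[0.6,7.6,31.5],"claw":1},{"translation":[1.6,0,-0.7],"angular":[1.1,9,38],"claw":1},{"translation":[1.8,0.1,-0.8],"angular":[1.8,10.5,44],"claw":1},{"translation":[1.9,0.2,-0.9],"angular":[2.5,12,50.5],"claw":1},{"translation":[2,0.4,-1],"angular":[3.5,13.4,57],"claw":1},{"translation":[2.1,0.5,-1],"angular":[4.6,14.8,63.5],"claw":1}]' 55
python3 -m pendant '[{"translation":[0.1,0,0],"angular":[1,0.9,6.5],"claw":1},{"translation":[0.3,0.1,0],"angular":[2.1,1.8,13],"claw":1},{"translation":[0.5,0.3,0],"angular":[3.2,2.6,20],"claw":1},{"translation":[0.6,0.4,0.1],"angular":[4.4,3.3,26.5],"claw":1},{"translation":[0.7,0.7,0.2],"angular":[5.7,3.8,33.5],"claw":1},{"translation":[0.8,1,0.3],"angular":[7,4.3,40],"claw":1},{"translation":[0.9,1.4,0.4],"angular":[8.3,4.6,47],"claw":1},{"translation":[1,1.8,0.5],"angular":[9.7,4.8,54],"claw":1},{"translation":[1,2.3,0.6],"angular":[11.2,4.9,60.5],"claw":1},{"translation":[1.1,2.9,0.8],"angular":[12.5,5,66.5],"claw":1}]' 55
python3 path.py 20
```

```text
t: 13.45
tool_pos: [0.6436, -0.019, 0.2568]
ee_rot: [-2.337, 0.257, -0.742]
ft_force: [0.3, -0.4, -5.8]
grip_width: 0.0436
gripper_force: 54.9
t: 14.28
tool_pos: [0.6576, -0.0407, 0.2376]
ee_rot: [-1.542, 1.333, -0.24]
ft_force: [-0.2, -0.5, -5.7]
grip_width: 0.0436
gripper_force: 54.9
q0 [-0.63   0.405  1.728  1.294  1.114  1.66 ] q1 [-0.698  0.549  1.846  1.605  1.082  2.57 ] fk err [-0.00016224 -0.00024244 -0.00019325]
0 bar c [ 0.632 -0.061  0.253] low 0.202 wrist c [ 0.46 -0.19  0.36]
5 bar c [ 0.631 -0.068  0.274] low 0.211 wrist c [ 0.45 -0.19  0.37]
10 bar c [ 0.632 -0.078  0.272] low 0.197 wrist c [ 0.44 -0.2   0.35]
15 bar c [ 0.634 -0.091  0.237] low 0.155 wrist c [ 0.44 -0.21  0.32]
20 bar c [ 0.634 -0.104  0.179] low 0.097 wrist c [ 0.43 -0.21  0.26]
min low 0.09704850211054136
2 [-0.2 -0.9 -0.6] [1.9 0.3 5.9]
4 [-0.3 -1.7 -1.2] [ 3.8  0.4 12. ]
6 [-0.3 -2.2 -1.6] [ 5.5  0.3 18.4]
8 [ 0.1 -2.4 -1.8] [ 7.1  0.  25.1]
10 [ 0.7 -2.2 -1.8] [ 8.4 -0.4 32.4]
12 [1.1 0.  0.2] [ 1.  -0.3  7.7]
14 [2.6 0.3 0.5] [ 1.7 -0.5 16. ]
16 [4.6 0.8 1. ] [ 2.3 -0.6 24.6]
18 [6.8 1.5 1.5] [ 2.9 -0.7 33.5]
20 [9.1 2.4 2. ] [ 3.4 -0.7 42.6]
```

```bash
python3 -m pendant '[{"translation":[0.4,0.2,0.1],"angular":[1,-0.1,6.5],"claw":1},{"translation":[0.9,0.4,0.2],"angular":[2,-0.2,13],"claw":1},{"translation":[1.6,0.8,0.3],"angular":[3.1,-0.4,19.5],"claw":1},{"translation":[2.2,1,0.3],"angular":[4.2,-0.5,26],"claw":1},{"translation":[2.9,1.4,0.5],"angular":[5.2,-0.8,33],"claw":1},{"translation":[3.6,1.8,0.6],"angular":[6.2,-1.1,39.5],"claw":1},{"translation":[4.3,2.1,0.7],"angular":[7.2,-1.5,46],"claw":1},{"translation":[5,2.5,0.8],"angular":[8.2,-1.9,52.5],"claw":1},{"translation":[5.7,3,0.8],"angular":[9.2,-2.4,59],"claw":1},{"translation":[6.4,3.5,0.9],"angular":[10.2,-3,65.5],"claw":1}]' 55
cat >fin.py <<'E'
from h import *
from plant import robot
import sys
w=robot.camera("wrist")
Rt=R.from_rotvec(n*np.radians(30))*Rp;h=float(sys.argv[1])
delta(stand+(.073+h)*n-Rt.apply(GO),Rt)
s=robot.sense();R0=R.from_rotvec(s["ee_rot"]);c=s["tool_pos"]+R0.apply(GO)-stand
x=np.array([np.cos(A22),0,-np.sin(A22)])
print("bar in disc: x,y,z",(c@d).round(4),(c@np.cross(n,d)).round(4),(c@n).round(4),"off-square deg",np.degrees(np.arccos(-R0.apply([1,0,0])@n)))
print("cam in tool",R0.inv().apply(w["T"][:3,3]-s["tool_pos"]))
E
python3 fin.py .05
```

```text
t: 15.12
tool_pos: [0.6662, -0.0829, 0.1777]
ee_rot: [-0.465, 1.869, 0.39]
ft_force: [-0.2, -0.6, -5.1]
grip_width: 0.0435
gripper_force: 54.9
pos [ 0.6657 -0.083   0.1757] axes x,y,z [[-0.312, -0.12, -0.942], [-0.492, 0.869, 0.051], [0.813, 0.479, -0.33]] q [-0.693  0.541  1.823  1.566  1.094  2.463] t 15.1667
trans cm [ 1.87 -0.17 -0.11] ang [ 1.52 -0.55  8.84]
bar in disc: x,y,z -0.0008 0.0038 0.1417 off-square deg 8.857595713236428
cam in tool [ 0.07110849 -0.00057585 -0.17420675]
```

```bash
python3 -m pendant '[{"translation":[0.5,0,0],"angular":[0.7,-0.2,4.5],"claw":1},{"translation":[1,-0.1,-0.1],"angular":[1.5,-0.5,8.8],"claw":1},{"translation":[1.5,-0.2,-0.1],"angular":[1.5,-0.5,8.8],"claw":1},{"translation":[1.9,-0.2,-0.1],"angular":[1.5,-0.5,8.8],"claw":1},{"translation":[1.9,-0.2,-0.1],"angular":[1.5,-0.5,8.8],"claw":1},{"translation":[1.9,-0.2,-0.1],"angular":[1.5,-0.5,8.8],"claw":1},{"translation":[1.9,-0.2,-0.1],"angular":[1.5,-0.5,8.8],"claw":1},{"translation":[1.9,-0.2,-0.1],"angular":[1.5,-0.5,8.8],"claw":1},{"translation":[1.9,-0.2,-0.1],"angular":[1.5,-0.5,8.8],"claw":1},{"translation":[1.9,-0.2,-0.1],"angular":[1.5,-0.5,8.8],"claw":1}]' 55
python3 fin.py .05
python3 - <<'E'
from plant import robot
import cv2
from h import *
C={n_:robot.camera(n_) for n_ in("scene","top")}
s=robot.sense();R0=R.from_rotvec(s["ee_rot"]);c=s["tool_pos"]+R0.apply(GO);print(s["wrist_torque"],s["ft_force"])
out=[]
for nm,(x,y,w) in(("scene",(320,110,170)),("top",(300,110,170))):
    im=cv2.resize(C[nm]["pixels"][y:y+w,x:x+w,::-1],(400,400),interpolation=cv2.INTER_CUBIC);im=np.clip(im*1.6,0,255).astype(np.uint8)
    # predicted box corners of the bar, red dots
    X=[c+R0.apply([i*.065,j*.022,l*.022]) for i in(-1,1) for j in(-1,1) for l in(-1,1)]
    for u,v in proj(C[nm],X):cv2.circle(im,(int((u-x)*400/w),int((v-y)*400/w)),2,(0,0,255),-1)
    for u,v in proj(C[nm],[stand+.008*n]):cv2.circle(im,(int((u-x)*400/w),int((v-y)*400/w)),3,(0,255,0),-1)
    out.append(im)
cv2.imwrite("pics/c7.png",np.hstack(out))
E
```

```text
t: 16.0
tool_pos: [0.662, -0.0869, 0.1615]
ee_rot: [-0.31, 1.899, 0.469]
ft_force: [0.4, -0.1, -5.3]
grip_width: 0.0433
gripper_force: 54.9
pos [ 0.662  -0.0869  0.1615] axes x,y,z [[-0.364, 0.007, -0.931], [-0.427, 0.887, 0.174], [0.828, 0.461, -0.32]] q [-0.702  0.563  1.851  1.612  1.091  2.533] t 16.05
trans cm [ 0.37  0.   -0.09] ang [0.31 0.2  0.92]
bar in disc: x,y,z 0.0009 0.0003 0.1266 off-square deg 0.9445324558700477
cam in tool [ 0.07294728  0.00018781 -0.17411534]
[-0.57637334  1.05559492 -0.04119101] [-0.07992965  0.29607557 -6.04525876]
```

View pics/c7.png

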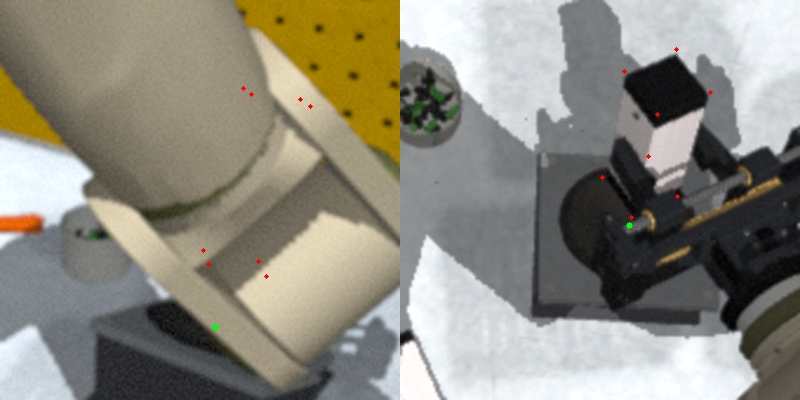

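The top view shows the bar upright over the grille: its cap is at crop px (666,88), within 5 mm of the prediction (667,82), and the tin is untouched. I'll lower it along the slope normal (tool +x).

```bash
python3 -m pendant '[{"translation":[0.6,0,0],"angular":[0.3,0.2,0.9],"claw":1},{"translation":[1.2,0,0],"angular":[0.3,0.2,0.9],"claw":1},{"translation":[1.8,0,0],"angular":[0.3,0.2,0.9],"claw":1},{"translation":[2.4,0,0],"angular":[0.3,0.2,0.9],"claw":1},{"translation":[3,0,0],"angular":[0.3,0.2,0.9],"claw":1},{"translation":[3.4,0,0],"angular":[0.3,0.2,0.9],"claw":1},{"translation":[3.8,0,0],"angular":[0.3,0.2,0.9],"claw":1},{"translation":[4,0,0],"angular":[0.3,0.2,0.9],"claw":1},{"translation":[4,0,0],"angular":[0.3,0.2,0.9],"claw":1},{"translation":[4,0,0],"angular":[0.3,0.2,0.9],"claw":1}]' 55
python3 fin.py 0
```

```text
t: 16.98
tool_pos: [0.6474, -0.0867, 0.1243]
ee_rot: [-0.292, 1.907, 0.475]
ft_force: [0.8, -0.0, -5.0]
grip_width: 0.0435
gripper_force: 54.9
pos [ 0.6475 -0.0867  0.1244] axes x,y,z [[-0.374, 0.02, -0.927], [-0.417, 0.889, 0.187], [0.829, 0.457, -0.324]] q [-0.72   0.618  1.899  1.651  1.103  2.434] t 17.0333
trans cm [ 1.39  0.07 -0.11] ang [0.01 0.02 0.02]
bar in disc: x,y,z 0.0013 -0.0001 0.0869 off-square deg 0.026487646220519193
cam in tool [ 0.0731209   0.00020966 -0.17414064]
```

Square to 0.03°, with about 14 mm to go. Slow approach with force checks.

```bash
python3 -m pendant '[{"translation":[0.1,0,0],"angular":[0,0,0],"claw":1},{"translation":[0.2,0,0],"angular":[0,0,0],"claw":1},{"translation":[0.3,0,0],"angular":[0,0,0],"claw":1},{"translation":[0.4,0,0],"angular":[0,0,0],"claw":1},{"translation":[0.5,0,0],"angular":[0,0,0],"claw":1},{"translation":[0.6,0,0],"angular":[0,0,0],"claw":1},{"translation":[0.7,0,0],"angular":[0,0,0],"claw":1},{"translation":[0.8,0,0],"angular":[0,0,0],"claw":1},{"translation":[0.9,0,0],"angular":[0,0,0],"claw":1},{"translation":[0.9,0,0],"angular":[0,0,0],"claw":1}]' 40
python3 -m pendant '[{"translation":[0,0,0],"angular":[0,0,0],"claw":1},{"translation":[0.05,0,0],"angular":[0,0,0],"claw":1},{"translation":[0.1,0,0],"angular":[0,0,0],"claw":1},{"translation":[0.1,0,0],"angular":[0,0,0],"claw":1},{"translation":[0.15,0,0],"angular":[0,0,0],"claw":1},{"translation":[0.15,0,0],"angular":[0,0,0],"claw":1},{"translation":[0.2,0,0],"angular":[0,0,0],"claw":1},{"translation":[0.2,0,0],"angular":[0,0,0],"claw":1},{"translation":[0.2,0,0],"angular":[0,0,0],"claw":1},{"translation":[0.2,0,0],"angular":[0,0,0],"claw":1}]' 40
```

```text
t: 17.87
tool_pos: [0.6439, -0.0864, 0.1156]
ee_rot: [-0.292, 1.908, 0.475]
ft_force: [0.1, 0.3, -5.8]
grip_width: 0.0438
gripper_force: 39.9
t: 18.7
tool_pos: [0.6433, -0.0864, 0.114]
ee_rot: [-0.292, 1.907, 0.475]
ft_force: [-0.2, -0.3, -6.1]
grip_width: 0.0434
gripper_force: 39.9
```

```bash
for i in 1 2; do python3 -m pendant '[{"translation":[0.05,0,0],"angular":[0,0,0],"claw":1},{"translation":[0.05,0,0],"angular":[0,0,0],"claw":1},{"translation":[0.1,0,0],"angular":[0,0,0],"claw":1},{"translation":[0.1,0,0],"angular":[0,0,0],"claw":1},{"translation":[0.15,0,0],"angular":[0,0,0],"claw":1},{"translation":[0.15,0,0],"angular":[0,0,0],"claw":1},{"translation":[0.2,0,0],"angular":[0,0,0],"claw":1},{"translation":[0.2,0,0],"angular":[0,0,0],"claw":1},{"translation":[0.2,0,0],"angular":[0,0,0],"claw":1},{"translation":[0.2,0,0],"angular":[0,0,0],"claw":1}]' 40 | grep -E "t:|tool|ft"; done
```

```text
t: 19.53
tool_pos: [0.6428, -0.0864, 0.1128]
ee_rot: [-0.293, 1.906, 0.475]
ft_force: [2.3, 0.3, 1.3]
t: 20.37
tool_pos: [0.6428, -0.0866, 0.1128]
ee_rot: [-0.293, 1.902, 0.474]
ft_force: [4.4, 1.7, 11.7]
```

Contact made. I'll ease the press and lighten the grip so the bar seats flush.

```bash
python3 -m pendant '[{"translation":[-0.05,0,0],"angular":[0,0,0],"claw":1},{"translation":[-0.1,0,0],"angular":[0,0,0],"claw":1},{"translation":[-0.1,0,0],"angular":[0,0,0],"claw":1},{"translation":[-0.1,0,0],"angular":[0,0,0],"claw":1},{"translation":[-0.1,0,0],"angular":[0,0,0],"claw":1},{"translation":[-0.1,0,0],"angular":[0,0,0],"claw":1},{"translation":[-0.1,0,0],"angular":[0,0,0],"claw":1},{"translation":[-0.1,0,0],"angular":[0,0,0],"claw":1},{"translation":[-0.1,0,0],"angular":[0,0,0],"claw":1},{"translation":[-0.1,0,0],"angular":[0,0,0],"claw":1}]' 8
python3 -m pendant '[{"translation":[0,0,0],"angular":[0,0,0],"claw":1},{"translation":[0,0,0],"angular":[0,0,0],"claw":1},{"translation":[0,0,0],"angular":[0,0,0],"claw":1},{"translation":[0,0,0],"angular":[0,0,0],"claw":1},{"translation":[0,0,0],"angular":[0,0,0],"claw":1},{"translation":[0,0,0],"angular":[0,0,0],"claw":1},{"translation":[0,0,0],"angular":[0,0,0],"claw":1},{"translation":[0,0,0],"angular":[0,0,0],"claw":1},{"translation":[0,0,0],"angular":[0,0,0],"claw":1},{"translation":[0,0,0],"angular":[0,0,0],"claw":1}]' 3
python3 fin.py 0
```

```text
t: 21.2
tool_pos: [0.6428, -0.0869, 0.1122]
ee_rot: [-0.293, 1.905, 0.473]
ft_force: [6.4, 0.8, 3.7]
grip_width: 0.0437
gripper_force: 8.0
t: 22.03
tool_pos: [0.6423, -0.0869, 0.1114]
ee_rot: [-0.292, 1.907, 0.474]
ft_force: [3.6, -4.0, 4.8]
grip_width: 0.0439
gripper_force: 3.0
pos [ 0.6423 -0.0869  0.1114] axes x,y,z [[-0.374, 0.02, -0.927], [-0.416, 0.89, 0.187], [0.829, 0.456, -0.324]] q [-0.728  0.64   1.913  1.664  1.11   2.393] t 22.0833
trans cm [-0.01  0.11 -0.09] ang [-0.05  0.03  0.01]
bar in disc: x,y,z 0.0014 -0.0005 0.0729 off-square deg 0.02865214631540923
cam in tool [ 0.0729763   0.00018335 -0.17413315]
```

```bash
python3 -m pendant '[{"translation":[0,0,0],"angular":[0,0,0],"claw":0.45},{"translation":[0,0,0],"angular":[0,0,0],"claw":0.4},{"translation":[0,0,0],"angular":[0,0,0],"claw":0.3},{"translation":[0,0,0],"angular":[0,0,0],"claw":0.2},{"translation":[0,0,0],"angular":[0,0,0],"claw":0.1},{"translation":[0,0,0],"angular":[0,0,0],"claw":0},{"translation":[0,0,0],"angular":[0,0,0],"claw":0},{"translation":[0,0,0],"angular":[0,0,0],"claw":0},{"translation":[0,0,0],"angular":[0,0,0],"claw":0},{"translation":[0,0,0],"angular":[0,0,0],"claw":0}]'
python3 -m pendant '[{"translation":[0,0,0],"angular":[0,0,0],"claw":0},{"translation":[0,0,0],"angular":[0,0,0],"claw":0},{"translation":[0,0,0],"angular":[0,0,0],"claw":0},{"translation":[0,0,0],"angular":[0,0,0],"claw":0},{"translation":[0,0,0],"angular":[0,0,0],"claw":0},{"translation":[0,0,0],"angular":[0,0,0],"claw":0},{"translation":[0,0,0],"angular":[0,0,0],"claw":0},{"translation":[0,0,0],"angular":[0,0,0],"claw":0},{"translation":[0,0,0],"angular":[0,0,0],"claw":0},{"translation":[0,0,0],"angular":[0,0,0],"claw":0}]'
python3 - <<'E'
from plant import robot
import cv2
from h import *
c=robot.camera("top");i=c["pixels"];R0=R.from_matrix((R.from_rotvec(n*np.radians(30))*Rp).as_matrix())
t=stand+.138*n;q=proj(c,[t+R0.apply([0,j*.022,l*.022]) for j,l in((-1,-1),(-1,1),(1,1),(1,-1))]);print("pred top cap corners",q.round(0).tolist())
x,y=q.mean(0).astype(int);g=cv2.cvtColor(i,cv2.COLOR_RGB2GRAY)[y-40:y+40,x-40:x+40]
m=(g<45).astype(np.uint8);k,L,S,C=cv2.connectedComponentsWithStats(m);print("pred centre",x,y,"dark blobs",[(S[j].tolist(),(C[j]+[x-40,y-40]).round(1).tolist()) for j in range(1,k) if S[j][4]>60])
E
```

```text
t: 22.92
tool_pos: [0.6421, -0.0864, 0.1112]
ee_rot: [-0.293, 1.907, 0.475]
ft_force: [0.8, 1.3, 0.3]
grip_width: 0.0878
gripper_force: 0.0
t: 23.75
tool_pos: [0.6421, -0.0863, 0.1112]
ee_rot: [-0.292, 1.907, 0.475]
ft_force: [-0.2, -1.1, -0.0]
grip_width: 0.0882
gripper_force: 0.0
pred top cap corners [[426.0, 169.0], [413.0, 152.0], [392.0, 160.0], [405.0, 178.0]]
pred centre 408 164 dark blobs [([24, 29, 56, 48, 952], [417.8, 174.1]), ([0, 57, 23, 23, 345], [378.5, 194.2]), ([47, 67, 11, 13, 88], [420.2, 198.8])]
```

The bar stands free with no force on the gripper. I'll retreat straight back.

```bash
python3 -m pendant '[{"translation":[0,0,-0.7],"angular":[0,0,0],"claw":0},{"translation":[0,0,-1.5],"angular":[0,0,0],"claw":0},{"translation":[0,0,-2.5],"angular":[0,0,0],"claw":0},{"translation":[0,0,-4],"angular":[0,0,0],"claw":0},{"translation":[0,0,-5.5],"angular":[0,0,0],"claw":0},{"translation":[0,0,-7],"angular":[0,0,0],"claw":0},{"translation":[0,0,-8.5],"angular":[0,0,0],"claw":0},{"translation":[0,0,-10],"angular":[0,0,0],"claw":0},{"translation":[0,0,-10],"angular":[0,0,0],"claw":0},{"translation":[0,0,-10],"angular":[0,0,0],"claw":0}]'
python3 - <<'E'
from plant import robot
import cv2
from h import *
c=robot.camera("top");np.save("topend.npy",c["pixels"]);g=cv2.cvtColor(c["pixels"],cv2.COLOR_RGB2GRAY)
print("q",np.round(robot.sense()["qpos"],2))
x,y=408,164
m=(g[y-30:y+30,x-30:x+30]<30).astype(np.uint8);k,L,S,C=cv2.connectedComponentsWithStats(m);print([(S[j].tolist(),(C[j]+[x-30,y-30]).round(1).tolist()) for j in range(1,k) if S[j][4]>40])
print(g[130:220:3,380:450:3].tolist().__str__().replace("], ","],\n"))
E
```

```text
t: 24.63
tool_pos: [0.559, -0.1329, 0.144]
ee_rot: [-0.291, 1.907, 0.473]
ft_force: [0.6, 0.5, 0.3]
grip_width: 0.0885
gripper_force: 0.0
q [-0.94  0.51  2.04  1.48  1.23  2.4 ]
[([14, 20, 33, 27, 554], [408.2, 166.9]), ([0, 48, 10, 12, 76], [382.1, 187.9])]
[[126, 93, 77, 81, 134, 130, 124, 130, 132, 136, 129, 127, 125, 130, 129, 127, 127, 127, 127, 127, 128, 131, 146, 149],
[70, 75, 74, 74, 131, 130, 126, 127, 130, 132, 130, 131, 127, 132, 125, 128, 127, 129, 132, 126, 129, 129, 144, 143],
[76, 76, 76, 77, 79, 131, 128, 130, 129, 131, 129, 134, 129, 126, 127, 129, 121, 127, 130, 130, 123, 128, 136, 146],
[72, 72, 72, 75, 77, 93, 134, 132, 131, 125, 127, 128, 131, 131, 134, 124, 121, 127, 133, 130, 126, 133, 133, 136],
[72, 72, 76, 75, 77, 74, 132, 134, 133, 132, 129, 128, 129, 134, 131, 126, 129, 130, 131, 124, 123, 131, 135, 142],
[73, 73, 74, 74, 76, 75, 131, 132, 134, 135, 131, 129, 126, 133, 136, 129, 129, 131, 126, 123, 130, 129, 140, 146],
[73, 72, 75, 76, 75, 75, 131, 129, 128, 129, 135, 131, 126, 125, 129, 127, 132, 130, 129, 124, 132, 132, 142, 145],
[75, 72, 74, 74, 73, 7
[... 1696 characters left out ...]
, 17, 64, 85, 85, 87, 88, 126, 126, 125, 124, 125, 56, 34, 30, 76, 84, 82, 74, 75, 74, 71, 71, 75],
[20, 18, 8, 56, 84, 86, 109, 127, 127, 127, 126, 123, 38, 37, 32, 52, 82, 84, 84, 89, 73, 71, 75, 77],
[20, 18, 12, 20, 85, 86, 122, 127, 127, 126, 129, 87, 36, 38, 30, 34, 83, 84, 129, 124, 74, 74, 75, 78],
[20, 17, 21, 6, 46, 77, 127, 129, 123, 64, 23, 26, 38, 38, 35, 34, 81, 82, 74, 75, 75, 76, 76, 76],
[21, 19, 20, 19, 3, 75, 120, 59, 14, 21, 33, 37, 36, 35, 27, 45, 82, 82, 74, 72, 76, 77, 78, 72],
[20, 22, 21, 22, 15, 10, 8, 14, 29, 38, 35, 31, 32, 36, 26, 73, 80, 77, 73, 73, 77, 77, 73, 74],
[21, 22, 20, 22, 22, 20, 24, 24, 25, 28, 33, 31, 30, 27, 30, 76, 55, 52, 64, 74, 80, 80, 77, 65]]
```

The top cap is seen at (408,167), against a predicted (409,165). The bar stands square near the middle, so I'm handing in.

```bash
python3 -c "
from plant import robot
print(robot.close_job())"
```

```text
the job is handed in; nothing more can be done
None
```

The bar stands by itself, heavy end down, near the middle of the grille and square to the slope as far as the last top-camera reading shows; the job is handed in, with no verdict returned.

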